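# Gauge the lift of a sewing machine's presser foot

## Task

Find which setting gauge fits under the sewing machine's raised presser foot: from the sewer's side, slide a gauge flat along the bed under the foot, square to it, and feel it. Loose means too thin, stopped at the toes means too thick (do not force it), and the right one goes in with a light drag, the sprung foot resting on it. Leave the right gauge lying flat on the bed with its tip right through under the sole, the other two lying flat on the mat, and disturb nothing else.

Things in the scene. Friction and masses are not known exactly. Their poses are not given: they have to be found in the camera images.
- machine: White industrial flat-bed sewing machine, fixed; its bed is flush with the table (z = 0). Origin: on the bed, straight below the middle of the presser foot's sole and the needle. x points away from the sewer's side (gauges slide in along +x), y to the sewer's left along the machine, z up. From the head at the origin an arm runs to -y, to a pillar; all below 310 mm.
- head (a point): Centre of the underside of the machine's head, 115 mm above the origin. In the machine's frame the head spans x -51 to 47, y -38 to 37 mm (tension knob out to x -70 mm, 165 mm high); the arm (underside 167 mm high) is as deep; the pillar lies at x -55 to 63, y -283 to -388 mm (lever out to x -100, handwheel to y -440 mm). Needle up, its point 28 mm above the bed.
- under_foot (a point): The machine's origin again, for the steel presser foot above it: two toes, 14 mm wide over all, sole flat from x -12 to 15 mm, toe tips turned up towards -x at 18 degrees, rising 2.2 mm by x -19 mm. A lifter holds the sole 2.0 to 7.7 mm above the bed, differing each time, hard to see.
- toe (a point): On the bed below the toe tips, at x -19 mm in the machine's frame. Sprung: just lifted, the foot presses with 3 N. A gauge thinner than the gap goes in free; one up to 2.2 mm thicker rides in, lifting the foot: it pushes back with up to 20 N at the toes, then drags with 2 to 10 N, more if pressed down. A thicker one is stopped dead here; over 40 N would harm the foot.
- mat: Dark green cutting mat, fixed flat on the table, 300 mm along its x, 260 mm along its y, 3 mm thick. Origin: middle of its underside. The gauges lie on it, at start with their grips about 50 mm to -x of its middle.
- gauge4: Setting gauge lying flat: a 4 mm thick, 15 mm wide steel blade with square end standing 130 mm out of a black grip 70 long, 18 wide, 24 mm high; one 6 mm hole drilled beside the grip; about 90 g. Origin: middle of the grip, on the flat underside that blade and grip share; x runs to the tip, z up. The gauges lie in any order on the mat, 75 mm apart, grips towards the robot.
- gauge4_tip (a point): Middle of the bottom edge of the tip of the 4 mm gauge, 165 mm along +x from its origin.
- gauge6: Setting gauge lying flat: a 6 mm thick, 15 mm wide steel blade with square end standing 130 mm out of a black grip 70 long, 18 wide, 24 mm high; two 6 mm holes in a row drilled beside the grip; about 120 g. Origin: middle of the grip, on the flat underside that blade and grip share; x runs to the tip, z up. The gauges lie in any order on the mat, 75 mm apart, grips towards the robot.
- gauge6_tip (a point): Middle of the bottom edge of the tip of the 6 mm gauge, 165 mm along +x from its origin.
- gauge8: Setting gauge lying flat: a 8 mm thick, 15 mm wide steel blade with square end standing 130 mm out of a black grip 70 long, 18 wide, 24 mm high; three 6 mm holes in a row drilled beside the grip; about 150 g. Origin: middle of the grip, on the flat underside that blade and grip share; x runs to the tip, z up. The gauges lie in any order on the mat, 75 mm apart, grips towards the robot.
- gauge8_tip (a point): Middle of the bottom edge of the tip of the 8 mm gauge, 165 mm along +x from its origin.
- shears: Fabric shears, steel blades and black handle loops, 230 mm long, 15 mm high, lying on the sewer's side of the machine's pillar; not needed. Origin: near the pivot, on the underside.
- thread: Cone of dark thread, 58 mm across at the foot, 90 mm high, standing on the table beyond the machine's head; not needed. Origin: centre of the underside.
- bobbin: Steel bobbin, 21 mm across, 10 mm high, standing flat on the table between the mat and the sewer's side of the machine; not needed. Origin: centre of the underside.

How it is judged:
By the outcome, as a careful person would: the job done as asked, in the order asked, and still so for the second after the job is handed in, with the robot touching nothing.
It also fails if it takes over 72 s, if anything falls off the work surface, if the arm or the gripper's body presses on something with over 40 N, if the wrist force passes 120 N, or if a joint passes its speed limit or range.

## Robot

A 6-joint arm with a two-finger parallel gripper is mounted at the origin on the work surface. World frame = base frame: x ahead of the robot, y to its left, z up, the work surface at z = 0. Lengths are in m, angles in degrees, forces in N, time in s.
With the tool pointing down it reaches from about 0.4 to 0.925 m from the base axis. Payload 12.5 kg.
Tool frame: the origin (TCP) lies at the centre of the arm's flange, where the gripper is bolted on; the fingertips stand 190 mm ahead of it and the grasp point (between the pads) lies 171 mm ahead of it (r.tcp_to_tips is the distance from the TCP to the fingertips, in m); y points along the fingers, x is the direction in which the jaws open and shut, and the axes are right-handed (so a half turn about y gives the same grasp; the last joint's range is limited). The gripper opens to 95 mm and grips with 3 to 60 N. Pads are 20 mm wide; open, the fingers measure 119 mm over their backs; the gripper's body (75 mm by 180 mm) begins 59 mm behind the grasp point.
Start: joints at [-69.821, 28.126, 89.318, -0, 62.55, -6.05], TCP at [0.276, -0.561, 0.405] pointing down, gripper open.
Joint ranges: [-177.58, 177.58], [-47.91, 125.51], [2.72, 160], [-65.01, 245.01], [3.68, 167.84], [-153.87, 153.87]. Speed limits (degrees/s): [127.2, 127.2, 159.86, 180, 180, 180].

## Interface

Orientations are given as a 3x3 rotation matrix whose columns are the frame's x, y, z axes.
In Python, from rig import r, read_camera, close_job, recognise, masks_of, landmark_of gives the robot as it stands. The module is installed in compiled form; this text tells all that it offers.
- The arm moves only by the shell command python3 -m jog 'ROWS' [FORCE]. ROWS is JSON, a list of rows, each a list of 3 entries, a list of its own where there are three numbers: the closure, from -1 (fully open) to 1 (shut), so that 0 is half open, then the shift along the tool's x, y, z in mm, then the turn, a rotation vector about the tool's x, y, z in degrees. A call has 1 to 8 rows; each row is the pose to reach, as a shift and turn from the pose commanded when the call began, along the tool's axes at that moment; what a row does not reach only later rows make up. A row lasts 1/10 s, in which the tool goes at most 50 mm and 8.59 degrees, less where a joint would pass 70% of its speed; a pose out of reach is approached as far as the arm can. A call with a gripper value outside its range is refused whole. The fingers move at their own pace and stop on an object; FORCE is the grip in N (left out, the last holds). Time passes only in rows, so rows that repeat a pose let the fingers close. It gives the time, the measured TCP pose, the force and the opening at its end, in the units of the state.
- r.get_state(): the state, without advancing time (a new reading comes with each control period).
- read_camera(name): name is "scene" or "top" or "wrist"; returns a dict with "frame" (420x560x3 uint8, blue, green, red), "intrinsics" (3x3 intrinsics, pixels), "xyz" and "attitude" of the camera in the world. Camera axes: x right, y up, looking along -z (the intrinsics and any distortion apply to the point x, -y, -z); pixel columns grow to the right and rows downward; lengths in m; the calibration is good to about 2 mm. A picture is of the moment at which its call begins. There is no depth.
- close_job(): hands the job in, once; it reports no verdict.
Trained networks look in a picture, given as the dict that the camera call returned (one of the last four; its "shot" number tells which), for a name from the list of things; names that differ only in an ending like _2 or _b are one class to them, and where a whole thing is asked for, a point or a joint stands for the part that bears it (a point fixed in the world has none). Each returns a list of dicts, best first, with "score" (0 to 1); they miss things now and then, are a little off and sometimes report something else, mostly with a low value. They report only what shows in the picture. A call takes as long as a camera call.
- recognise(name, picture): "rect" ([left, top, width, height] in pixels, round what is visible of it).
- masks_of(name, picture): "mask" (420x560 bool, what is visible of it) and "rect" ([left, top, width, height] in pixels, round what is visible of it).
- landmark_of(name, picture): "pixel" ([column, row] in pixels: a listed point, or the origin of a listed thing).
The state is a dict: "time_s": time; "joints": joint angles; "qvel": joint speeds; "joint_efforts": joint torques, N m; "tcp_pos": TCP position; "tool_rot": TCP orientation; "ft_force": force on the tool from outside, world axes, zero at the start; "moment": the same for the moment, N m; "width": opening from 0.0 (shut) to 1.0 (fully open).
Only numpy, scipy, OpenCV 4.12 (cv2) and the standard library are available. Lean on these libraries where they do the work, as an engineer would, in place of code of your own. Each camera call takes 0.05 s, during which the arm holds its last target. There are 200 camera calls.

## Working session

There is one attempt and no reset: what is moved stays moved. The work goes in short steps, Python scripts to look and compute and a shell command to move; the robot and the scene stay as the last step left them, time stands still between calls to the robot, and variables do not carry over. Pictures are saved under pics/ and viewed, about 8 in all and at most 12, crops included, and the job is handed in when it is done.

```bash
mkdir -p pics; cat > h.py <<'E'
import numpy as np, cv2
from rig import r, read_camera, recognise, masks_of, landmark_of
def world(p,pix,z):
    K=np.array(p["intrinsics"]);R=np.array(p["attitude"]);c=np.array(p["xyz"])
    d=np.linalg.solve(K,[pix[0],pix[1],1.]);d=R@(d*[1,-1,-1])
    return c+d*(z-c[2])/d[2]
def pix(p,X):
    K=np.array(p["intrinsics"]);R=np.array(p["attitude"]);c=np.array(p["xyz"])
    d=R.T@(np.array(X)-c);d=d*[1,-1,-1];q=K@d;return q[:2]/q[2]
E
cat > a.py <<'E'
from h import *
np.set_printoptions(precision=4,suppress=True)
print(r.get_state()["tool_rot"],r.tcp_to_tips)
ims=[]
Z=dict(mat=0.003,gauge4=.003,gauge6=.003,gauge8=.003,gauge4_tip=.003,gauge6_tip=.003,gauge8_tip=.003,machine=0,under_foot=0,toe=0,head=.115,bobbin=0,shears=0,thread=0)
for n in ["top","scene"]:
    p=read_camera(n);ims.append(p["frame"]);cv2.imwrite(f"pics/{n}0.png",p["frame"])
    print(n,p["xyz"],p["attitude"],p["intrinsics"])
    for k,z in Z.items():
        for l in landmark_of(k,p)[:3]: print(k,round(l["score"],2),np.round(l["pixel"]),world(p,l["pixel"],z)[:2])
E
python3 a.py
```

```text
[[ 0.442  -0.0004  0.897 ]
 [-0.897   0.001   0.442 ]
 [-0.001  -1.      0.0001]] 0.1901
top [0.4811 0.0063 1.4499] [[ 0.0168  0.9969 -0.0765]
 [-0.9998  0.0159 -0.012 ]
 [-0.0107  0.0767  0.997 ]] [[453.3714   0.     276.1885]
 [  0.     453.3714 213.261 ]
 [  0.       0.       1.    ]]
mat 0.71 [286. 204.] [ 0.6215 -0.0063]
mat 0.62 [189. 228.] [0.5411 0.3019]
gauge4 0.86 [164. 245.] [0.4862 0.3798]
gauge4 0.73 [216. 247.] [0.4826 0.2128]
gauge6 0.86 [164. 245.] [0.4862 0.3798]
gauge6 0.73 [216. 247.] [0.4826 0.2128]
gauge8 0.86 [164. 245.] [0.4862 0.3798]
gauge8 0.73 [216. 247.] [0.4826 0.2128]
gauge4_tip 0.83 [189. 194.] [0.6492 0.3053]
gauge6_tip 0.65 [171. 193.] [0.6525 0.3645]
gauge6_tip 0.45 [212. 249.] [0.4753 0.2276]
gauge8_tip 0.66 [215. 246.] [0.486 0.218]
gauge8_tip 0.53 [212. 197.] [0.6403 0.2322]
machine 0.44 [288. 202.] [ 0.628  -0.0136]
under_foot 0.91 [288. 198.] [ 0.6416 -0.015 ]
under_foot 0.39 [170. 193.] [0.6532 0.3662]
toe 0.63 [286. 202.] [ 0.6295 -0.0075]
toe 0.31 [188. 249.] [0.4725 0.3019]
head 0.9 [287. 192.] [ 0.6473 -0.0074]
bobbin 0.57 [257. 264.] [0.42
[... 621 characters left out ...]
.8 [242. 169.] [0.4823 0.2172]
gauge8 0.63 [242. 145.] [0.4876 0.2953]
gauge4_tip 0.7 [299. 135.] [0.6543 0.3073]
gauge4_tip 0.58 [258. 143.] [0.5336 0.295 ]
gauge6_tip 0.96 [296. 118.] [0.6547 0.3666]
gauge6_tip 0.58 [258. 142.] [0.5322 0.2982]
gauge8_tip 0.84 [304. 159.] [0.6568 0.2284]
gauge8_tip 0.49 [244. 142.] [0.4948 0.3051]
machine 0.95 [314. 244.] [ 0.6494 -0.021 ]
under_foot 0.72 [313. 240.] [ 0.6505 -0.0115]
toe 0.78 [308. 242.] [ 0.6348 -0.0143]
toe 0.52 [259. 140.] [0.5364 0.3055]
bobbin 0.59 [229. 216.] [0.4356 0.0817]
shears 0.59 [245. 169.] [0.489  0.2166]
shears 0.56 [225. 391.] [ 0.3972 -0.3442]
thread 0.91 [353. 192.] [0.7798 0.1134]
thread 0.59 [240. 122.] [0.4877 0.3756]
```

View pics/top0.png

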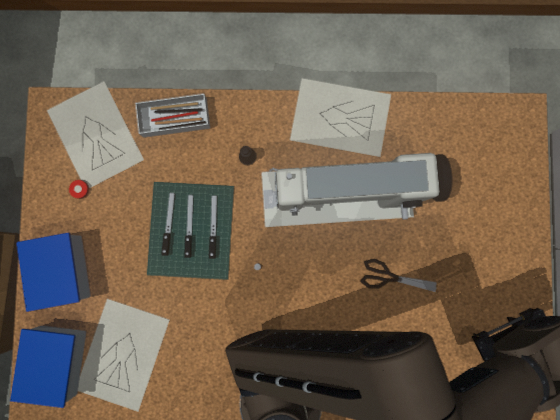

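View pics/scene0.png

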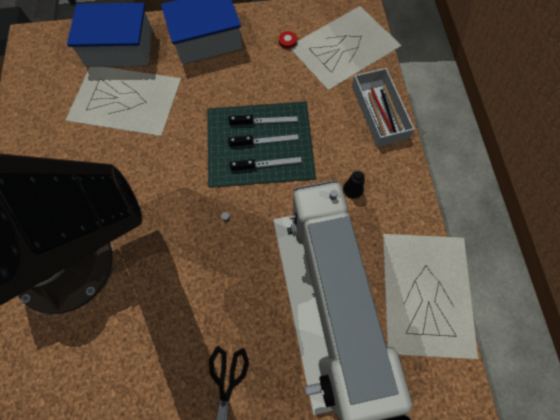

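The top view shows the mat at (190,230) with three gauges at columns 166, 189 and 213. The machine head is at (288,190), the bobbin at (257,267), and the shears at (395,278). The scene view agrees. Next I'll move over the mat for a wrist look.

```bash
python3 -m jog '[[0,[-300,0,320],[0,26,0]],[0,[-300,0,320],[0,26,0]],[0,[-300,0,320],[0,26,0]],[0,[-300,0,320],[0,26,0]],[0,[-300,0,320],[0,26,0]],[0,[-300,0,320],[0,26,0]],[0,[-300,0,320],[0,26,0]],[0,[-300,0,320],[0,26,0]]]' 40
python3 - <<'E'
from h import *
s=r.get_state();print(s["tcp_pos"],s["tool_rot"],s["time_s"])
p=read_camera("wrist");print(p["xyz"],p["attitude"])
E
```

```text
time_s: 2.3
tcp_pos: [0.4173, -0.1844, 0.405]
tool_rot: [[0.004, 0.001, 1.0], [-1.0, -0.0, 0.004], [0.0, -1.0, 0.001]]
ft_force: [0.4, -1.1, 0.1]
width: 0.503
[ 0.41733483 -0.18438196  0.40500275] [[ 3.59481585e-03  6.58689869e-04  9.99993322e-01]
 [-9.99993442e-01 -4.36953221e-04  3.59510410e-03]
 [ 4.39318362e-04 -9.99999688e-01  6.57114783e-04]] 2.3
[ 0.49038053 -0.18390194  0.38509515] [[ 3.14305874e-03  9.65252256e-01  2.61300984e-01]
 [-9.99994939e-01  2.90523365e-03  1.29643405e-03]
 [ 4.92245480e-04 -2.61303737e-01  9.65256502e-01]]
```

```bash
python3 -m jog '[[0,[-400,0,115],[0,0,0]],[0,[-400,0,115],[0,0,0]],[0,[-400,0,115],[0,0,0]],[0,[-400,0,115],[0,0,0]],[0,[-400,0,115],[0,0,0]],[0,[-400,0,115],[0,0,0]],[0,[-400,0,115],[0,0,0]],[0,[-400,0,115],[0,0,0]]]' | head -2
python3 -m jog '[[0,[-84,0,30],[0,0,0]],[0,[-84,0,30],[0,0,0]],[0,[-84,0,30],[0,0,0]],[0,[-84,0,30],[0,0,0]],[0,[-84,0,30],[0,0,0]]]' |head -3
python3 - <<'E'
from h import *
np.set_printoptions(precision=4,suppress=True)
p=read_camera("wrist");cv2.imwrite("pics/w1.png",p["frame"]);print(p["xyz"])
for k in ["gauge4","gauge6","gauge8","gauge4_tip","gauge6_tip","gauge8_tip","mat"]:
    for l in landmark_of(k,p)[:3]: print(k,round(l["score"],2),np.round(l["pixel"]),world(p,l["pixel"],.003)[:2])
E
```

```text
time_s: 3.15
tcp_pos: [0.5262, 0.2008, 0.4049]
time_s: 3.65
tcp_pos: [0.5556, 0.2818, 0.4047]
tool_rot: [[0.003, -0.0, 1.0], [-1.0, -0.0, 0.003], [0.0, -1.0, -0.0]]
[0.6286 0.2823 0.3847]
gauge4 0.87 [204. 241.] [0.4868 0.3738]
gauge4 0.78 [264. 248.] [0.4765 0.2998]
gauge4 0.78 [326. 246.] [0.4805 0.2215]
gauge6 0.87 [204. 241.] [0.4868 0.3738]
gauge6 0.78 [264. 248.] [0.4765 0.2998]
gauge6 0.78 [326. 246.] [0.4805 0.2215]
gauge8 0.87 [204. 241.] [0.4868 0.3738]
gauge8 0.78 [264. 248.] [0.4765 0.2998]
gauge8 0.78 [326. 246.] [0.4805 0.2215]
gauge4_tip 0.96 [260. 106.] [0.647  0.3022]
gauge6_tip 0.82 [209. 102.] [0.6517 0.3597]
gauge8_tip 0.75 [328. 109.] [0.645  0.2254]
mat 0.85 [268. 202.] [0.5368 0.2942]
```

View pics/w1.png

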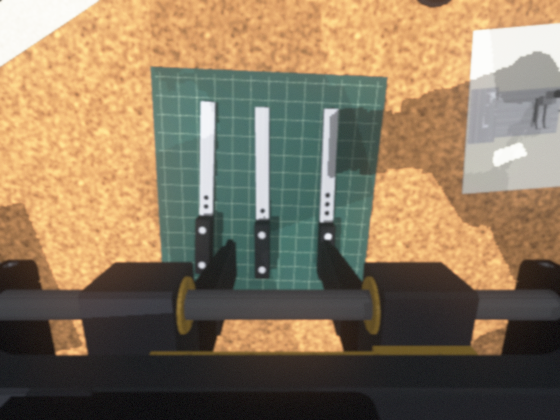

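The wrist view shows the gauges left to right. The left one at (204,241) has two holes, so it's the 6. The middle one at (262,248) has one hole, so it's the 4. The right one at (327,240) has three holes, so it's the 8. I'll try gauge 6 first.

```bash
python3 -m jog '[[0,[-92,0,-68],[0,5.2,0]],[0,[-92,0,-68],[0,5.2,0]],[0,[-92,0,-68],[0,5.2,0]],[0,[-92,80,-68],[0,5.2,0]],[0,[-92,120,-68],[0,5.2,0]],[0,[-92,140,-68],[0,5.2,0]],[0,[-92,140,-68],[0,5.2,0]],[0,[-92,140,-68],[0,5.2,0]]]' 
python3 - <<'E'
from h import *
np.set_printoptions(precision=4,suppress=True)
s=r.get_state();t=np.array(s["tcp_pos"]);R=np.array(s["tool_rot"])
p=read_camera("wrist");cv2.imwrite("pics/w2.png",p["frame"])
for k in ["gauge6","gauge6_tip"]:
    for l in landmark_of(k,p)[:3]: 
        w=world(p,l["pixel"],.003);print(k,round(l["score"],2),np.round(l["pixel"]),w[:2],1000*R.T@(w-t))
E
```

```text
time_s: 4.85
tcp_pos: [0.488, 0.3744, 0.2654]
tool_rot: [[-0.087, -0.0, 0.996], [-0.996, -0.0, -0.087], [0.0, -1.0, -0.0]]
ft_force: [0.0, 0.5, 0.2]
width: 0.498
gauge6 0.96 [474. 216.] [0.4785 0.2221] [152.4552 262.4174   3.8056]
gauge6 0.85 [372. 222.] [0.4801 0.3015] [ 73.2106 262.398   -1.5187]
gauge6 0.84 [282. 221.] [0.487  0.3716] [  2.8353 262.3802  -0.6582]
```

View pics/w2.png

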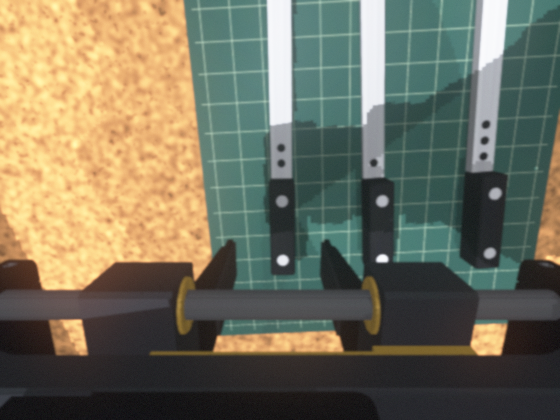

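Gauge 6 is centred between the fingers, with its grip at column 282. Next I'll descend, grip and lift.

```bash
python3 -m jog '[[0,[2,35,0],[0,0,0]],[0,[2,60,0],[0,0,0]],[0,[2,69.5,0],[0,0,0]],[0,[2,69.5,0],[0,0,0]],[1,[2,69.5,0],[0,0,0]],[1,[2,69.5,0],[0,0,0]],[1,[2,69.5,0],[0,0,0]],[1,[2,69.5,0],[0,0,0]]]' 45
python3 -m jog '[[1,[0,0,0],[0,0,0]],[1,[0,-10,0],[0,0,0]],[1,[0,-50,0],[0,0,0]],[1,[0,-90,0],[0,0,0]],[1,[0,-120,0],[0,0,0]],[1,[0,-120,0],[0,0,0]],[1,[0,-120,0],[0,0,0]]]'
python3 - <<'E'
from h import *
np.set_printoptions(precision=4,suppress=True)
for n in ["top","scene"]:
  p=read_camera(n)
  m=masks_of("machine",p)[0]; cnt=m["mask"].astype(np.uint8)
  print(n,m["score"],cv2.minAreaRect(cv2.findNonZero(cnt)))
  cv2.imwrite(f"pics/{n}_m.png",cv2.resize(p["frame"][120:240,240:460] if n=="top" else p["frame"][170:420,200:420],None,fx=3 if n=="top" else 2.3,fy=3 if n=="top" else 2.3,interpolation=2))
  for k in ["machine","under_foot","toe","head","bobbin"]:
    for l in landmark_of(k,p)[:1]: print(k,round(l["score"],2),np.round(l["pixel"],1),world(p,l["pixel"],.115 if k=="head" else 0)[:2])
E
```

```text
time_s: 5.8
tcp_pos: [0.4873, 0.3725, 0.1959]
tool_rot: [[-0.087, 0.001, 0.996], [-0.996, 0.0, -0.087], [-0.001, -1.0, 0.001]]
ft_force: [0.1, 0.5, -0.5]
width: 0.217
time_s: 6.5
tcp_pos: [0.4869, 0.3723, 0.3157]
tool_rot: [[-0.087, 0.001, 0.996], [-0.996, 0.0, -0.087], [-0.0, -1.0, 0.001]]
ft_force: [0.1, -0.5, -0.9]
width: 0.188
top 0.87 ((357.8825378417969, 189.62686157226562), (62.728919982910156, 190.5716094970703), 85.51539611816406)
machine 0.86 [288.4 196.6] [ 0.6468 -0.0146]
under_foot 0.81 [287.6 200.5] [ 0.6341 -0.0122]
toe 0.98 [287.5 204.3] [ 0.6219 -0.0121]
head 0.7 [285.2 192.1] [ 0.6469 -0.0033]
bobbin 0.45 [245.7 155.7] [0.778  0.1257]
scene 0.58 ((334.22540283203125, 308.317138671875), (253.1643829345703, 98.39373016357422), 74.57783508300781)
machine 0.75 [313.5 240.6] [ 0.6506 -0.0126]
under_foot 0.66 [313.3 240.9] [ 0.65   -0.0134]
toe 0.85 [306.9 241.2] [ 0.6332 -0.0122]
bobbin 0.52 [313.8 240.5] [ 0.6515 -0.0124]
```

View pics/top_m.png

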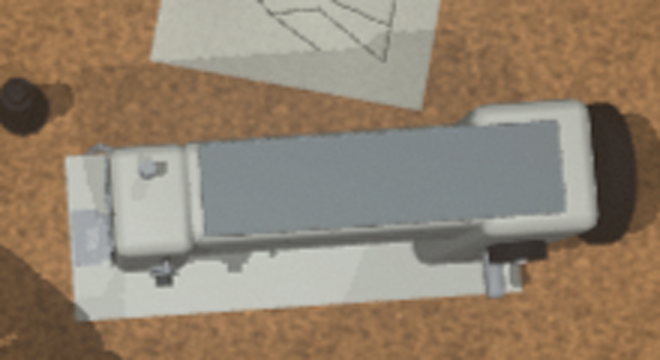

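```bash
python3 - <<'E'
from h import *
p=read_camera("top")
a=world(p,(266,226.7),0);b=world(p,(413.3,217),0);d=b-a;print(a,b,90+np.degrees(np.arctan2(d[1],d[0])))
a=world(p,(262.3,172.3),0);print("left far",a)
a=world(p,(240+200/3,120+143/3),.31);b=world(p,(240+558/3,120+121/3),.31);d=b-a;print(90+np.degrees(np.arctan2(d[1],d[0])))
a=world(p,(240+205/3,120+236/3),.30);b=world(p,(240+475/3,120+222/3),.30);d=b-a;print(90+np.degrees(np.arctan2(d[1],d[0])))
p=read_camera("scene");f=p["frame"];cv2.imwrite("pics/scene_m.png",cv2.resize(f[180:420,220:420],None,fx=2.5,fy=2.5,interpolation=2))
E
```

```text
[0.54877126 0.05563112 0.        ] [ 0.58743797 -0.41452671  0.        ] 4.701537356667615
left far [0.72444093 0.07084188 0.        ]
4.406943465471343
3.87950941254401
```

View pics/scene_m.png

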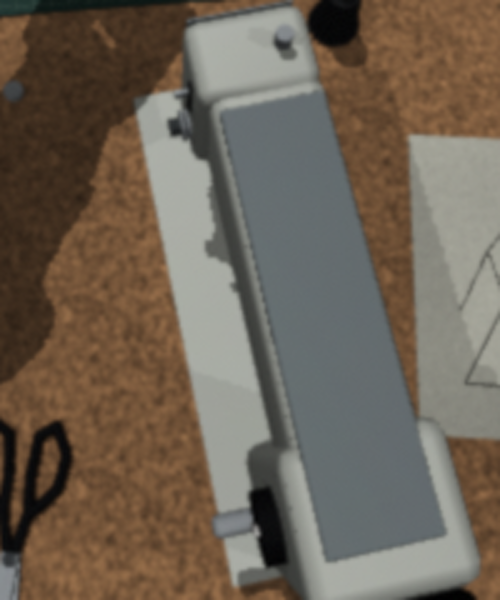

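Neither fixed camera shows the foot directly; both see only the head's top and the bed edge. I'll take a tilted wrist look from in front, offset to the side.

```bash
python3 -m jog '[[1,[342,-15,-63],[0,-9.6,0]],[1,[342,-15,-63],[0,-9.6,0]],[1,[342,-15,-63],[0,-9.6,0]],[1,[342,-15,-63],[0,-9.6,0]],[1,[342,-15,-63],[0,-9.6,0]],[1,[342,-15,-63],[0,-9.6,0]],[1,[342,-15,-63],[0,-9.6,0]],[1,[342,-15,-63],[0,-9.6,0]]]'
python3 -m jog '[[1,[0,0,0],[8,0,0]],[1,[0,0,0],[16,0,0]],[1,[0,0,0],[24,0,0]],[1,[0,0,0],[30,0,0]],[1,[0,0,0],[30,0,0]],[1,[0,0,0],[30,0,0]]]'
python3 - <<'E'
from h import *
np.set_printoptions(precision=4,suppress=True)
p=read_camera("wrist");cv2.imwrite("pics/w3.png",p["frame"]);print(p["xyz"],p["attitude"],p["intrinsics"][0][0])
for k in ["machine","under_foot","toe","head","bobbin","gauge6_tip"]:
    for l in landmark_of(k,p)[:2]: print(k,round(l["score"],2),np.round(l["pixel"],1),world(p,l["pixel"],.115 if k=="head" else 0)[:2])
s=read_camera("scene")
a=world(s,(274.8,220),0);b=world(s,(314,414),0);d=b-a;print(a,b,90+np.degrees(np.arctan2(d[1],d[0])))
E
```

```text
time_s: 8.1
tcp_pos: [0.3937, 0.0333, 0.3307]
tool_rot: [[0.075, 0.0, 0.997], [-0.997, -0.001, 0.075], [0.001, -1.0, 0.0]]
ft_force: [-0.1, -0.0, -1.1]
width: 0.187
time_s: 8.7
tcp_pos: [0.3948, 0.0376, 0.3303]
tool_rot: [[0.081, 0.499, 0.863], [-0.997, 0.041, 0.07], [-0.0, -0.865, 0.501]]
ft_force: [-0.3, -0.4, -1.2]
width: 0.189
[0.4677 0.0437 0.35  ] [[ 0.0802  0.9634 -0.2559]
 [-0.9968  0.0775 -0.0207]
 [-0.0001  0.2568  0.9665]] 323.80157517147694
machine 0.67 [343.1 147.9] [ 0.644  -0.0191]
under_foot 0.69 [337.3 147.4] [ 0.6441 -0.0123]
toe 0.86 [341.1 165.9] [ 0.621  -0.0175]
bobbin 0.32 [ 56.2 217.7] [0.5336 0.2967]
[0.556  0.0564 0.    ] [ 0.5934 -0.4142  0.    ] 4.545482358468561
```

View pics/w3.png

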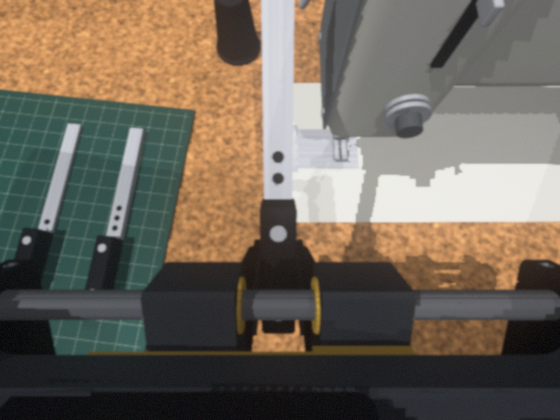

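The foot is visible at about (341,150), with the knob at (408,115). I'll crop in for its centre line.

```bash
python3 - <<'E'
import cv2
f=cv2.imread("pics/w3.png")[110:230,285:435]
cv2.imwrite("pics/w3c.png",cv2.resize(f,None,fx=5,fy=5,interpolation=cv2.INTER_CUBIC))
E
```

```text
(no output)
```

View pics/w3c.png

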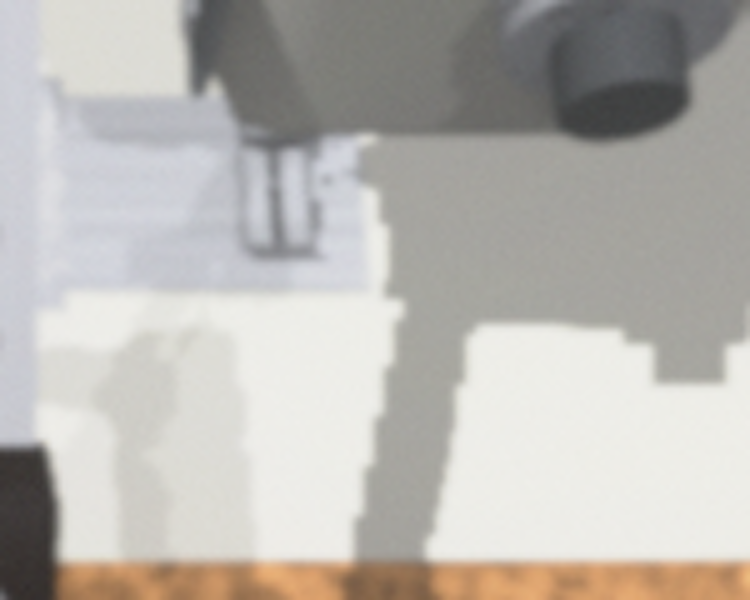

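```bash
python3 - <<'E'
from h import *
np.set_printoptions(precision=4,suppress=True)
p=read_camera("wrist")
th=np.radians(4.6);ex=np.array([np.cos(th),np.sin(th),0]);ey=np.array([-ex[1],ex[0],0])
T=world(p,(340.6,160.4),.007);print("toe",T); O=T+.019*ex;O[2]=0
print("O",O, world(p,(341,142),.01))
a=world(p,(297,221.5),0);b=world(p,(560,222),0);d=b-a;print("edge yaw",90+np.degrees(np.arctan2(d[1],d[0])), (a-O)@ex)
s=r.get_state();t=np.array(s["tcp_pos"]);R=np.array(s["tool_rot"])
# gauge centreline lateral in tool: blade pixel near grip
for q in [(279,8),(278,170),(278,234)]:
    K=np.array(p["intrinsics"]);dv=np.linalg.solve(K,[q[0],q[1],1.])*[1,-1,-1];dw=np.array(p["attitude"])@dv
    dt=R.T@dw; ct=R.T@(np.array(p["xyz"])-t); k=(.186-ct[1])/dt[1]; print("tool pt",ct+k*dt)
for xm in(-230,-200):
    X=O+xm/1e3*ex; print(xm,X,1000*R.T@(np.r_[X[:2],.2]-t), 1000*(np.r_[X[:2],.2]-t))
E
```

```text
toe [ 0.6241 -0.0158  0.007 ]
O [ 0.6431 -0.0143  0.    ] [ 0.6457 -0.015   0.01  ]
edge yaw 4.502976154802695 -0.089025740341526
tool pt [0.0002 0.186  0.124 ]
tool pt [-0.0002  0.186   0.0502]
tool pt [-0.0002  0.186   0.0154]
-230 [ 0.4138 -0.0327  0.    ] [ 71.2309 119.4066 -53.6163] [  18.9588  -69.9228 -130.2223]
-200 [ 0.4437 -0.0303  0.    ] [ 71.2511 134.4009 -27.6322] [  48.8621  -67.5168 -130.2223]
```

```bash
python3 -m jog '[[1,[0,0,0],[-8,0,0]],[1,[0,0,0],[-16,0,0]],[1,[0,0,0],[-24,0,0]],[1,[0,0,0],[-30,0,0]],[1,[0,0,0],[-30,0,0]],[1,[0,0,0],[-30,0,0]]]' | sed -n 2,3p
python3 -m jog '[[1,[40,0,10],[0,0,0]],[1,[72,20,10],[0,0,0]],[1,[72,60,10],[0,0,0]],[1,[72,100,10],[0,0,0]],[1,[72,125,10],[0,0,0]],[1,[72,131,10],[0,0,0]],[1,[72,131,10],[0,0,0]],[1,[72,131,10],[0,0,0]]]'
cat > st.py <<'E'
from h import *
s=r.get_state();t=np.array(s["tcp_pos"]);R=np.array(s["tool_rot"]);O=np.array([.645,-.0145]);a=np.radians(4.6);e=np.array([np.cos(a),np.sin(a)])
d=t[:2]-O;F=np.array(s["ft_force"])
print("t",s["time_s"],"tip x_m",round(1e3*(d@e)+165,1),"y_m",round(1e3*(d[1]*e[0]-d[0]*e[1]),1),"z",round(1e3*t[2],2),"yaw",round(np.degrees(np.arctan2(R[1,2],R[0,2])),2),"pitch",round(np.degrees(R[2,2]),2),"F",F.round(1),"M",np.round(s["moment"],2),"w",s["width"])
E
python3 st.py
```

```text
tcp_pos: [0.3952, 0.0371, 0.3302]
tool_rot: [[0.081, -0.001, 0.997], [-0.997, -0.001, 0.081], [0.001, -1.0, -0.001]]
time_s: 10.55
tcp_pos: [0.4108, -0.0338, 0.2002]
tool_rot: [[0.081, 0.002, 0.997], [-0.997, -0.001, 0.081], [0.001, -1.0, 0.002]]
ft_force: [-0.9, -0.1, -1.7]
width: 0.189
t 10.55 tip x_m -70.0 y_m -0.5 z 200.19 yaw 4.63 pitch 0.12 F [-0.9 -0.1 -1.7] M [-0.02  0.04  0.01] w 0.1892611348399822
```

```bash
python3 -m jog '[[1,[0,3,0],[0,0,0]],[1,[0,5,0],[0,0,0]],[1,[0,6,10],[0,0,0]],[1,[0,6,25],[0,0,0]],[1,[0,6,38],[0,0,0]],[1,[0,6,38],[0,0,0]],[1,[0,6,38],[0,0,0]]]' >/dev/null; python3 st.py
python3 -m jog '[[1,[0,0.4,0],[0,0,0]],[1,[0,0.4,0],[0,0,0]]]'>/dev/null; python3 st.py
python3 -m jog '[[1,[0,0.4,0],[0,0,0]],[1,[0,0.4,0],[0,0,0]]]'>/dev/null; python3 st.py
python3 -m jog '[[1,[0,0.4,0],[0,0,0]],[1,[0,0.4,0],[0,0,0]]]'>/dev/null; python3 st.py
```

```text
t 11.25 tip x_m -32.3 y_m -0.3 z 193.24 yaw 4.65 pitch -0.0 F [-0.2  0.7 -0.7] M [ 0.01  0.14 -0.03] w 0.18568903102258655
t 11.45 tip x_m -32.6 y_m -0.4 z 192.83 yaw 4.63 pitch -0.02 F [-0.7  0.5 -0.2] M [0.07 0.06 0.02] w 0.19014074406761827
t 11.65 tip x_m -32.6 y_m -0.4 z 192.7 yaw 4.63 pitch -0.02 F [-3.2  0.4  6.6] M [0.09 0.29 0.05] w 0.18487933827659717
t 11.85 tip x_m -32.6 y_m -0.4 z 192.69 yaw 4.62 pitch 0.0 F [-2.9  0.4 14.5] M [0.14 0.62 0.04] w 0.18681457953233607
```

Contact with the bed is felt. I'll back off the pressure and slide in with small steps.

```bash
python3 -m jog '[[1,[0,-0.7,0],[0,0,0]],[1,[0,-0.7,0],[0,0,0]]]'>/dev/null; python3 st.py
python3 -m jog '[[1,[0,0,1.5],[0,0,0]],[1,[0,0,3],[0,0,0]],[1,[0,0,4],[0,0,0]],[1,[0,0,4],[0,0,0]]]'>/dev/null; python3 st.py
python3 -m jog '[[1,[0,0,1],[0,0,0]],[1,[0,0,1],[0,0,0]]]'>/dev/null; python3 st.py
python3 -m jog '[[1,[0,0,1],[0,0,0]],[1,[0,0,1],[0,0,0]]]'>/dev/null; python3 st.py
python3 -m jog '[[1,[0,0,1],[0,0,0]],[1,[0,0,1],[0,0,0]]]'>/dev/null; python3 st.py
```

```text
t 12.05 tip x_m -32.3 y_m -0.4 z 192.81 yaw 4.63 pitch 0.01 F [-0.3  0.3 -0.7] M [0.07 0.03 0.01] w 0.18784135531085636
t 12.45 tip x_m -28.1 y_m -0.4 z 192.71 yaw 4.63 pitch -0.01 F [-3.   0.   3.8] M [0.03 0.37 0.04] w 0.1905645415798722
t 12.65 tip x_m -27.2 y_m -0.4 z 192.73 yaw 4.63 pitch 0.0 F [-2.6  0.1  4.9] M [0.05 0.41 0.02] w 0.18552232799593255
t 12.85 tip x_m -26.2 y_m -0.4 z 192.71 yaw 4.64 pitch 0.0 F [-2.4  0.1  3.9] M [0.06 0.38 0.05] w 0.18906124909078684
t 13.05 tip x_m -25.1 y_m -0.4 z 192.73 yaw 4.63 pitch 0.01 F [-2.8  0.2  3.5] M [0.11 0.42 0.05] w 0.18765226233990034
```

```bash
for i in 1; do
python3 -m jog '[[1,[0,0,1],[0,0,0]],[1,[0,0,1],[0,0,0]]]'>/dev/null; python3 st.py
python3 -m jog '[[1,[0,0,1],[0,0,0]],[1,[0,0,1],[0,0,0]]]'>/dev/null; python3 st.py
python3 -m jog '[[1,[0,0,0.8],[0,0,0]],[1,[0,0,0.8],[0,0,0]]]'>/dev/null; python3 st.py
python3 -m jog '[[1,[0,0,0.8],[0,0,0]],[1,[0,0,0.8],[0,0,0]]]'>/dev/null; python3 st.py
done
```

```text
t 13.25 tip x_m -24.1 y_m -0.4 z 192.72 yaw 4.63 pitch 0.01 F [-2.2  0.2  3.8] M [0.01 0.41 0.02] w 0.18720762839479438
t 13.45 tip x_m -23.1 y_m -0.4 z 192.73 yaw 4.63 pitch 0.02 F [-2.2 -0.3  3.2] M [ 0.08  0.45 -0.  ] w 0.18777711801970184
t 13.65 tip x_m -22.3 y_m -0.4 z 192.71 yaw 4.63 pitch 0.01 F [-2.7 -0.2  3. ] M [0.02 0.46 0.01] w 0.18554471020982113
t 13.85 tip x_m -21.5 y_m -0.4 z 192.71 yaw 4.63 pitch 0.01 F [-2.1 -0.3  2.9] M [ 0.02  0.37 -0.  ] w 0.18996200761961796
```

```bash

python3 -m jog '[[1,[0,0,1],[0,0,0]],[1,[0,0,1],[0,0,0]]]'>/dev/null; python3 st.py
python3 -m jog '[[1,[0,0,1],[0,0,0]],[1,[0,0,1],[0,0,0]]]'>/dev/null; python3 st.py
python3 -m jog '[[1,[0,0,1],[0,0,0]],[1,[0,0,1],[0,0,0]]]'>/dev/null; python3 st.py
python3 -m jog '[[1,[0,0,0.8],[0,0,0]],[1,[0,0,0.8],[0,0,0]]]'>/dev/null; python3 st.py

```

```text
t 14.05 tip x_m -20.5 y_m -0.4 z 192.72 yaw 4.63 pitch 0.02 F [-2.8 -0.7  3.5] M [0.04 0.34 0.09] w 0.18660163334098018
t 14.25 tip x_m -19.4 y_m -0.4 z 192.72 yaw 4.63 pitch 0.02 F [-1.6  0.4  2.3] M [-0.01  0.38  0.01] w 0.1875576800508895
t 14.45 tip x_m -18.4 y_m -0.4 z 192.72 yaw 4.63 pitch 0.02 F [-2.3  0.6  2.7] M [0.12 0.4  0.08] w 0.18727963754166022
t 14.65 tip x_m -17.7 y_m -0.4 z 192.72 yaw 4.63 pitch 0.01 F [-1.9  0.2  3.6] M [0.07 0.38 0.02] w 0.1832549139135887
```

```bash
echo 'import sys;sys.exit(1 if abs(F[0])>12 else 0)'|cat st.py - > g.py
s1(){ python3 g.py; }
python3 -m jog '[[1,[0,0,1],[0,0,0]],[1,[0,0,1],[0,0,0]]]'>/dev/null; python3 g.py &&
python3 -m jog '[[1,[0,0,1],[0,0,0]],[1,[0,0,1],[0,0,0]]]'>/dev/null; python3 g.py && python3 -m jog '[[1,[0,0,1],[0,0,0]],[1,[0,0,1],[0,0,0]]]'>/dev/null && python3 g.py && python3 -m jog '[[1,[0,0,1],[0,0,0]],[1,[0,0,1],[0,0,0]]]'>/dev/null && python3 g.py && python3 -m jog '[[1,[0,0,1],[0,0,0]],[1,[0,0,1],[0,0,0]]]'>/dev/null && python3 g.py && python3 -m jog '[[1,[0,0,1],[0,0,0]],[1,[0,0,1],[0,0,0]]]'>/dev/null && python3 g.py
```

```text
t 14.85 tip x_m -16.6 y_m -0.4 z 192.72 yaw 4.63 pitch 0.02 F [-1.7  0.9  3.2] M [ 0.08  0.31 -0.01] w 0.18480025389170168
t 15.05 tip x_m -15.6 y_m -0.4 z 192.72 yaw 4.63 pitch 0.02 F [-2.2  0.7  2.9] M [0.07 0.38 0.02] w 0.18786291859023477
t 15.25 tip x_m -14.7 y_m -0.4 z 192.7 yaw 4.63 pitch 0.01 F [-2.4  0.7  3.1] M [ 0.02  0.32 -0.01] w 0.18916588856172017
t 15.45 tip x_m -13.6 y_m -0.4 z 192.71 yaw 4.63 pitch 0.02 F [-2.   0.4  2.6] M [ 0.08  0.31 -0.01] w 0.18602427256611406
t 15.65 tip x_m -12.7 y_m -0.4 z 192.72 yaw 4.63 pitch 0.01 F [-1.8  0.2  3.2] M [ 0.08  0.31 -0.02] w 0.18664223992733778
t 15.85 tip x_m -11.7 y_m -0.4 z 192.73 yaw 4.63 pitch 0.02 F [-2.   0.4  2.6] M [0.1  0.33 0.03] w 0.18684319916064807
```

```bash

python3 -m jog '[[1,[0,0,1],[0,0,0]],[1,[0,0,1.5],[0,0,0]]]'>/dev/null; python3 g.py && python3 -m jog '[[1,[0,0,1],[0,0,0]],[1,[0,0,1.5],[0,0,0]]]'>/dev/null && python3 g.py && python3 -m jog '[[1,[0,0,1],[0,0,0]],[1,[0,0,1.5],[0,0,0]]]'>/dev/null && python3 g.py && python3 -m jog '[[1,[0,0,1],[0,0,0]],[1,[0,0,1.5],[0,0,0]]]'>/dev/null && python3 g.py && python3 -m jog '[[1,[0,0,1],[0,0,0]],[1,[0,0,1.5],[0,0,0]]]'>/dev/null && python3 g.py && python3 -m jog '[[1,[0,0,1],[0,0,0]],[1,[0,0,2],[0,0,0]]]'>/dev/null && python3 g.py&& python3 -m jog '[[1,[0,0,1],[0,0,0]],[1,[0,0,2],[0,0,0]]]'>/dev/null && python3 g.py&& python3 -m jog '[[1,[0,0,1],[0,0,0]],[1,[0,0,2],[0,0,0]]]'>/dev/null && python3 g.py
```

```text
t 16.05 tip x_m -10.2 y_m -0.4 z 192.72 yaw 4.63 pitch 0.0 F [-2.9  0.2  4. ] M [-0.02  0.57  0.01] w 0.18667098592488396
t 16.25 tip x_m -8.7 y_m -0.4 z 192.72 yaw 4.63 pitch 0.01 F [-3.3 -0.5  4.9] M [0.02 0.59 0.03] w 0.19006559193408842
t 16.45 tip x_m -7.2 y_m -0.4 z 192.74 yaw 4.63 pitch 0.01 F [-2.3  0.1  3.8] M [-0.06  0.58  0.  ] w 0.1871346724507849
t 16.65 tip x_m -5.7 y_m -0.4 z 192.73 yaw 4.63 pitch 0.01 F [-3.9 -0.8  4.6] M [-0.    0.58 -0.04] w 0.18096042645473426
t 16.85 tip x_m -4.2 y_m -0.4 z 192.72 yaw 4.63 pitch 0.01 F [-3.7 -0.5  4.4] M [-0.04  0.53  0.01] w 0.18627390087230727
t 17.05 tip x_m -2.2 y_m -0.4 z 192.72 yaw 4.63 pitch 0.0 F [-4.   0.6  4.8] M [0.05 0.53 0.03] w 0.1892320595590399
t 17.25 tip x_m -0.2 y_m -0.4 z 192.71 yaw 4.63 pitch 0.0 F [-3.6  0.5  4.4] M [0.03 0.55 0.  ] w 0.1866323935357433
t 17.45 tip x_m 1.8 y_m -0.4 z 192.73 yaw 4.63 pitch 0.0 F [-4.5  0.   3.2] M [0.04 0.52 0.01] w 0.18888666649050717
```

At tip x ≈ -10 there's a small rise in drag, about 1.7 N. I'll check whether the foot rests on the blade by easing off the down pressure in small steps.

```bash

python3 -m jog '[[1,[0,-0.25,0],[0,0,0]],[1,[0,-0.25,0],[0,0,0]]]'>/dev/null; python3 st.py 
python3 -m jog '[[1,[0,-0.25,0],[0,0,0]],[1,[0,-0.25,0],[0,0,0]]]'>/dev/null; python3 st.py 
python3 -m jog '[[1,[0,-0.25,0],[0,0,0]],[1,[0,-0.25,0],[0,0,0]]]'>/dev/null; python3 st.py
python3 -m jog '[[1,[0,0,2],[0,0,0]],[1,[0,0,2],[0,0,0]]]'>/dev/null; python3 st.py
python3 -m jog '[[1,[0,0,-2],[0,0,0]],[1,[0,0,-2],[0,0,0]]]'>/dev/null; python3 st.py
```

```text
t 17.65 tip x_m 2.0 y_m -0.4 z 192.88 yaw 4.63 pitch 0.05 F [ 0.   0.5 -1.2] M [0.03 0.09 0.08] w 0.1851062706186211
t 17.85 tip x_m 1.8 y_m -0.4 z 193.16 yaw 4.63 pitch 0.01 F [ 0.5  0.4 -1.7] M [0.03 0.08 0.03] w 0.1868435359616933
t 18.05 tip x_m 1.8 y_m -0.4 z 193.45 yaw 4.63 pitch 0.01 F [ 1.3 -0.3 -2. ] M [-0.01  0.11 -0.04] w 0.18297065459594794
t 18.25 tip x_m 3.9 y_m -0.4 z 193.44 yaw 4.63 pitch 0.0 F [ 0.1 -0.2 -2.4] M [0.   0.14 0.01] w 0.1866919722011193
t 18.45 tip x_m 1.5 y_m -0.4 z 193.43 yaw 4.63 pitch -0.02 F [-1.1  0.8 -1.1] M [ 0.01  0.28 -0.07] w 0.18541233152016093
```

Lifted 0.65 mm, gauge 6 carries no foot load and has no drag. So 6 is loose, too thin. I'll back out and put it back on the mat.

```bash

python3 -m jog '[[1,[0,0,-15],[0,0,0]],[1,[0,0,-45],[0,0,0]],[1,[0,-5,-72],[0,0,0]],[1,[0,-40,-72],[0,0,0]],[1,[0,-80,-72],[0,0,0]],[1,[0,-110,-72],[0,0,0]],[1,[0,-110,-72],[0,0,0]]]'>/dev/null;python3 st.py
python3 -m jog '[[1,[-45,0,0],[0,0,0]],[1,[-399,0,109],[0,9.6,0]],[1,[-399,0,109],[0,9.6,0]],[1,[-399,0,109],[0,9.6,0]],[1,[-399,0,109],[0,9.6,0]],[1,[-399,0,109],[0,9.6,0]],[1,[-399,0,109],[0,9.6,0]],[1,[-399,0,109],[0,9.6,0]]]'
python3 - <<'E'
from h import *
s=r.get_state();t=np.array(s["tcp_pos"]);R=np.array(s["tool_rot"]);print(t,1000*R.T@(np.array([.487,.3735,.198])-t),np.degrees(np.arctan2(R[1,2],R[0,2])))
E
```

```text
t 19.15 tip x_m -70.2 y_m -0.4 z 306.6 yaw 4.63 pitch 0.35 F [ 0.4 -0.1 -1.7] M [ 0.04  0.06 -0.02] w 0.1868248004773176
time_s: 19.95
tcp_pos: [0.4803, 0.3457, 0.3022]
tool_rot: [[-0.086, -0.001, 0.996], [-0.996, -0.001, -0.086], [0.001, -1.0, -0.001]]
ft_force: [1.0, -0.9, -1.7]
width: 0.182
[0.48033967 0.34565401 0.30220305] [-28.39642318 104.17749431   4.32753858] -4.951919813024464
```

```bash

python3 -m jog '[[1,[-28,20,4],[0,0,0]],[1,[-28,60,4],[0,0,0]],[1,[-28,95,4],[0,0,0]],[1,[-28,103,4],[0,0,0]],[1,[-28,104,4],[0,0,0]],[1,[-28,105,4],[0,0,0]],[1,[-28,105,4],[0,0,0]],[1,[-28,105,4],[0,0,0]]]'>/dev/null;python3 st.py
python3 -m jog '[[1,[0,0.5,0],[0,0,0]],[1,[0,0.5,0],[0,0,0]]]'>/dev/null;python3 st.py
python3 -m jog '[[1,[0,0.5,0],[0,0,0]],[1,[0,0.5,0],[0,0,0]]]'>/dev/null;python3 st.py
```

```text
t 20.75 tip x_m 38.6 y_m 396.9 z 199.75 yaw -4.99 pitch 0.1 F [ 1.1 -0.4 -0.7] M [0.05 0.09 0.01] w 0.18600312088821747
t 20.95 tip x_m 38.4 y_m 396.9 z 198.45 yaw -4.98 pitch 0.04 F [-0.4  0.6 -1. ] M [ 0.02  0.14 -0.01] w 0.18362773027431822
t 21.15 tip x_m 38.3 y_m 396.9 z 197.46 yaw -4.97 pitch 0.0 F [-0.6  0.4 -0.7] M [0.02 0.09 0.02] w 0.1865430340208473
```

```bash

python3 -m jog '[[1,[0,0.8,0],[0,0,0]],[1,[0,1.2,0],[0,0,0]],[1,[0,1.2,0],[0,0,0]]]'>/dev/null;python3 st.py
python3 -m jog '[[1,[0,0.4,0],[0,0,0]],[1,[0,0.4,0],[0,0,0]]]'>/dev/null;python3 st.py
```

```text
t 21.45 tip x_m 38.3 y_m 396.9 z 196.12 yaw -4.97 pitch -0.01 F [ 0.2 -0.5 -1.1] M [0.01 0.11 0.01] w 0.1828607923615773
t 21.65 tip x_m 38.3 y_m 396.9 z 195.8 yaw -4.97 pitch 0.0 F [-0.6  0.5 -1.9] M [0.11 0.05 0.09] w 0.18513073493469723
```

```bash

python3 -m jog '[[0,[0,0,0],[0,0,0]],[0,[0,0,0],[0,0,0]],[0,[0,-10,0],[0,0,0]],[0,[0,-50,0],[0,0,0]],[0,[0,-75,10],[0,0,0]],[0,[50,-75,7],[0,-3,0]],[0,[100,-75,7],[0,-6.4,0]],[0,[152,-75,7],[0,-6.4,0]]]'>/dev/null
python3 -m jog '[[0,[0,0,0],[0,0,0]],[0,[0,0,0],[0,0,0]]]' 45
python3 - <<'E'
from h import *
np.set_printoptions(precision=4,suppress=True)
s=r.get_state();t=np.array(s["tcp_pos"]);R=np.array(s["tool_rot"])
p=read_camera("wrist");cv2.imwrite("pics/w4.png",p["frame"])
for k in ["gauge8","gauge8_tip"]:
    for l in landmark_of(k,p)[:3]: 
        w=world(p,l["pixel"],.003);print(k,round(l["score"],2),np.round(l["pixel"]),w[:2],1000*R.T@(w-t))
E
```

```text
time_s: 22.65
tcp_pos: [0.4813, 0.2203, 0.2718]
tool_rot: [[0.023, 0.001, 1.0], [-1.0, 0.0, 0.023], [-0.0, -1.0, 0.001]]
ft_force: [-0.5, 0.6, 0.1]
width: 0.503
gauge8 0.91 [ 88. 210.] [0.4849 0.3719] [-151.3472  268.8447    6.765 ]
gauge8 0.71 [274. 220.] [0.4796 0.2238] [ -3.4254 268.7801  -1.9251]
gauge8 0.6 [179. 216.] [0.4816 0.2999] [-79.4325 268.8123   1.7747]
```

View pics/w4.png

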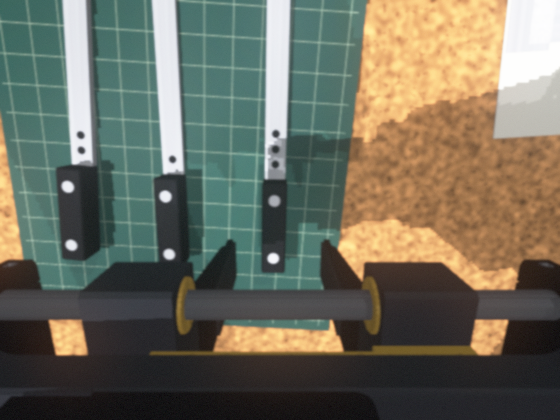

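Gauge 8 (three holes, column 274) lies between the fingers, and gauge 6 is back flat at (78,212). Now I'll grip the 8.

```bash
python3 -m jog '[[0,[-3,35,-2],[0,0,0]],[0,[-3,65,-2],[0,0,0]],[0,[-3,76,-2],[0,0,0]],[0,[-3,76,-2],[0,0,0]],[1,[-3,76,-2],[0,0,0]],[1,[-3,76,-2],[0,0,0]],[1,[-3,76,-2],[0,0,0]],[1,[-3,76,-2],[0,0,0]]]' 45 >/dev/null
python3 -m jog '[[1,[0,0,0],[0,0,0]],[1,[0,0,0],[0,0,0]]]'; python3 st.py
python3 -m jog '[[1,[0,-10,0],[0,0,0]],[1,[0,-50,0],[0,0,0]],[1,[0,-90,0],[0,0,0]],[1,[0,-110,0],[0,0,0]],[1,[0,-110,0],[0,0,0]],[1,[0,-110,0],[0,0,0]]]' >/dev/null; python3 st.py
python3 - <<'E'
from h import *
s=r.get_state();t=np.array(s["tcp_pos"]);R=np.array(s["tool_rot"]);a=np.radians(4.6)
X=np.array([.645,-.0145])-.235*np.array([np.cos(a),np.sin(a)]);y=np.degrees(np.arctan2(R[1,2],R[0,2]));print(1000*R.T@(np.r_[X,t[2]]-t),4.6-y)
E
```

```text
time_s: 23.8
tcp_pos: [0.4789, 0.224, 0.1951]
tool_rot: [[0.025, 0.0, 1.0], [-1.0, 0.0, 0.025], [-0.0, -1.0, 0.0]]
ft_force: [-0.9, 0.8, 2.7]
width: 0.187
t 23.8 tip x_m 18.5 y_m 251.1 z 195.07 yaw 1.43 pitch 0.03 F [-0.9  0.8  2.7] M [ 0.15  0.18 -0.02] w 0.18661230708338766
t 24.4 tip x_m 18.1 y_m 251.0 z 304.95 yaw 1.43 pitch 0.02 F [-0.3 -0.6 -1.5] M [ 0.05  0.14 -0.01] w 0.18873315885392195
[ 2.55453894e+02 -2.20859119e-02 -7.41229464e+01] 3.170203254661523
```

```bash
python3 -m jog '[[1,[20,0,-45],[0,-3.2,0]],[1,[60,0,-74],[0,-3.2,0]],[1,[110,0,-74],[0,-3.2,0]],[1,[160,0,-74],[0,-3.2,0]],[1,[210,0,-74],[0,-3.2,0]],[1,[255,0,-74],[0,-3.2,0]],[1,[255,0,-74],[0,-3.2,0]],[1,[255,0,-74],[0,-3.2,0]]]' >/dev/null; python3 st.py
python3 -m jog '[[1,[0,40,0],[0,0,0]],[1,[0,80,0],[0,0,0]],[1,[0,102,0],[0,0,0]],[1,[0,108,0],[0,0,0]],[1,[0,110,0],[0,0,0]],[1,[0,110,0],[0,0,0]],[1,[0,110,0],[0,0,0]]]' >/dev/null; python3 st.py
python3 -m jog '[[1,[0,0,10],[0,0,0]],[1,[0,0,30],[0,0,0]],[1,[0,0,40],[0,0,0]],[1,[0,0.5,40],[0,0,0]],[1,[0,0.5,40],[0,0,0]],[1,[0,0.5,40],[0,0,0]]]' >/dev/null; python3 st.py
```

```text
t 25.2 tip x_m -69.8 y_m -0.3 z 303.89 yaw 4.46 pitch -0.13 F [-0.4  0.4 -1.5] M [ 0.04  0.12 -0.01] w 0.18660423672668872
t 25.9 tip x_m -69.4 y_m 0.8 z 195.77 yaw 4.66 pitch 0.08 F [ 0.2 -0.4 -0.9] M [0.02 0.11 0.03] w 0.18896373298247
t 26.5 tip x_m -30.1 y_m 0.6 z 194.38 yaw 4.62 pitch -0.04 F [-0.4 -0.4 -2.2] M [ 0.02  0.1  -0.01] w 0.18940255373478265
```

```bash
python3 -m jog '[[1,[0,1,0],[0,0,0]],[1,[0,1.9,0],[0,0,0]],[1,[0,1.9,0],[0,0,0]]]' >/dev/null; python3 st.py
python3 -m jog '[[1,[0,0.3,0],[0,0,0]],[1,[0,0.3,0],[0,0,0]]]' >/dev/null; python3 st.py
python3 -m jog '[[1,[0,0.3,0],[0,0,0]],[1,[0,0.3,0],[0,0,0]]]' >/dev/null; python3 st.py
```

```text
t 26.8 tip x_m -29.7 y_m 0.5 z 192.35 yaw 4.62 pitch -0.02 F [ 0.   0.2 -2. ] M [0.01 0.17 0.02] w 0.1834146876137407
t 27.0 tip x_m -29.6 y_m 0.5 z 192.15 yaw 4.63 pitch -0.0 F [-0.   0.1 -1. ] M [0.   0.14 0.  ] w 0.18365191029355946
t 27.2 tip x_m -29.6 y_m 0.5 z 192.05 yaw 4.63 pitch 0.01 F [-1.   0.2  4.3] M [-0.05  0.26 -0.  ] w 0.18660550738278864
```

```bash
sed -i 's/>12/>22/' g.py
python3 -m jog '[[1,[0,0,2],[0,0,0]],[1,[0,0,5],[0,0,0]],[1,[0,0,6],[0,0,0]],[1,[0,0,6],[0,0,0]]]' >/dev/null; python3 g.py && python3 -m jog '[[1,[0,0,1],[0,0,0]],[1,[0,0,1],[0,0,0]]]'>/dev/null && python3 g.py && python3 -m jog '[[1,[0,0,1],[0,0,0]],[1,[0,0,1],[0,0,0]]]'>/dev/null && python3 g.py && python3 -m jog '[[1,[0,0,1],[0,0,0]],[1,[0,0,1],[0,0,0]]]'>/dev/null && python3 g.py && python3 -m jog '[[1,[0,0,1],[0,0,0]],[1,[0,0,1],[0,0,0]]]'>/dev/null && python3 g.py && python3 -m jog '[[1,[0,0,1],[0,0,0]],[1,[0,0,1],[0,0,0]]]'>/dev/null && python3 g.py && python3 -m jog '[[1,[0,0,1],[0,0,0]],[1,[0,0,1],[0,0,0]]]'>/dev/null && python3 g.py && python3 -m jog '[[1,[0,0,1],[0,0,0]],[1,[0,0,1],[0,0,0]]]'>/dev/null && python3 g.py && python3 -m jog '[[1,[0,0,1],[0,0,0]],[1,[0,0,1],[0,0,0]]]'>/dev/null && python3 g.py && python3 -m jog '[[1,[0,0,1],[0,0,0]],[1,[0,0,1],[0,0,0]]]'>/dev/null && python3 g.py
```

```text
t 27.6 tip x_m -23.8 y_m 0.7 z 192.05 yaw 4.63 pitch -0.06 F [-3.5 -0.5  6.3] M [ 0.06  0.53 -0.01] w 0.18615827091306844
t 27.8 tip x_m -23.0 y_m 0.7 z 192.05 yaw 4.63 pitch -0.08 F [-5.8  0.1  6.6] M [-0.03  0.75  0.  ] w 0.18290168212026153
t 28.0 tip x_m -22.0 y_m 0.7 z 192.04 yaw 4.63 pitch -0.08 F [-4.2 -0.4  6.3] M [-0.03  0.68 -0.03] w 0.18650831383734798
t 28.2 tip x_m -21.0 y_m 0.7 z 192.04 yaw 4.63 pitch -0.08 F [-4.8 -0.2  6.9] M [-0.02  0.67 -0.03] w 0.18847567926326608
t 28.4 tip x_m -20.0 y_m 0.7 z 192.07 yaw 4.63 pitch -0.08 F [-4.4  0.5  6.9] M [0.   0.66 0.02] w 0.18721723787568836
t 28.6 tip x_m -19.2 y_m 0.7 z 192.04 yaw 4.63 pitch -0.12 F [-5.5 -0.6  7. ] M [-0.03  0.9  -0.02] w 0.1914124833779122
t 28.8 tip x_m -18.5 y_m 0.8 z 192.04 yaw 4.63 pitch -0.19 F [-8.8 -0.2 10.1] M [-0.27  1.27 -0.01] w 0.18294642419013218
t 29.0 tip x_m -17.9 y_m 0.8 z 192.04 yaw 4.61 pitch -0.26 F [-11.6  -2.2  12.8] M [-0.46  1.71 -0.19] w 0.1860952921002241
t 29.2 tip x_m -17.2 y_m 0.8 z 192.05 yaw 4.6 pitch -0.31 F [-13.3  -2.2  13.4] M [-0.52  2.02 -0.24] w 0.1900083101486045
t 29.4 tip x_m -16.2 y_m 0.8 z 192.03 yaw 4.6 pitch -0.31 F [-12.8  -3.4  13.5] M [-0.48  1.92 -0.3 ] w 0.18630019876296677
```

Gauge 8 meets the toes and rides in at about 13 N. I'll carry on, easing the down pressure slightly.

```bash

python3 -m jog '[[1,[0,-0.2,1],[0,0,0]],[1,[0,-0.2,1],[0,0,0]]]'>/dev/null; python3 g.py && python3 -m jog '[[1,[0,0,1],[0,0,0]],[1,[0,0,1],[0,0,0]]]'>/dev/null && python3 g.py && python3 -m jog '[[1,[0,0,1],[0,0,0]],[1,[0,0,1],[0,0,0]]]'>/dev/null && python3 g.py && python3 -m jog '[[1,[0,0,1],[0,0,0]],[1,[0,0,1],[0,0,0]]]'>/dev/null && python3 g.py && python3 -m jog '[[1,[0,0,1],[0,0,0]],[1,[0,0,1],[0,0,0]]]'>/dev/null && python3 g.py && python3 -m jog '[[1,[0,0,1],[0,0,0]],[1,[0,0,1],[0,0,0]]]'>/dev/null && python3 g.py && python3 -m jog '[[1,[0,0,1],[0,0,0]],[1,[0,0,2],[0,0,0]]]'>/dev/null && python3 g.py && python3 -m jog '[[1,[0,0,1],[0,0,0]],[1,[0,0,2],[0,0,0]]]'>/dev/null && python3 g.py && python3 -m jog '[[1,[0,0,1],[0,0,0]],[1,[0,0,2],[0,0,0]]]'>/dev/null && python3 g.py
```

```text
t 29.6 tip x_m -14.6 y_m 0.7 z 192.05 yaw 4.63 pitch -0.2 F [-8.9 -1.   6.7] M [-0.26  1.22  0.01] w 0.1860297456107739
t 29.8 tip x_m -13.9 y_m 0.8 z 192.04 yaw 4.63 pitch -0.26 F [-10.8  -1.    8.4] M [-0.28  1.52 -0.08] w 0.18675870157793284
t 30.0 tip x_m -12.6 y_m 0.8 z 192.06 yaw 4.63 pitch -0.2 F [-8.3 -1.   5.4] M [0.   1.22 0.  ] w 0.18667916292047854
t 30.2 tip x_m -11.5 y_m 0.8 z 192.06 yaw 4.63 pitch -0.2 F [-7.6 -0.6  6.3] M [-0.07  1.13  0.01] w 0.1847825288232289
t 30.4 tip x_m -10.5 y_m 0.8 z 192.05 yaw 4.63 pitch -0.2 F [-8.3 -0.7  5.9] M [-0.07  1.1   0.  ] w 0.18645924711281217
t 30.6 tip x_m -9.5 y_m 0.8 z 192.06 yaw 4.64 pitch -0.2 F [-7.9 -0.2  6.9] M [-0.06  1.16 -0.  ] w 0.18466258869320673
t 30.8 tip x_m -7.6 y_m 0.8 z 192.05 yaw 4.63 pitch -0.22 F [-8.5 -0.2  6.9] M [-0.06  1.3  -0.06] w 0.18887272205654093
t 31.0 tip x_m -5.6 y_m 0.8 z 192.07 yaw 4.64 pitch -0.22 F [-9.4 -1.1  7.3] M [-0.12  1.32 -0.02] w 0.18354948756842618
t 31.2 tip x_m -3.6 y_m 0.8 z 192.06 yaw 4.64 pitch -0.22 F [-9.8 -0.3  7. ] M [-0.07  1.3  -0.01] w 0.18760167786503534
```

Gauge 8 is under the sole with a steady light drag of about 8 N. I'll push it right through.

```bash

python3 -m jog '[[1,[0,-0.1,1],[0,0,0]],[1,[0,-0.1,3],[0,0,0]],[1,[0,-0.1,5],[0,0,0]],[1,[0,-0.1,7],[0,0,0]]]'>/dev/null; python3 g.py && python3 -m jog '[[1,[0,0,2],[0,0,0]],[1,[0,0,4],[0,0,0]],[1,[0,0,6],[0,0,0]],[1,[0,0,8],[0,0,0]]]'>/dev/null; python3 g.py && python3 -m jog '[[1,[0,0,2],[0,0,0]],[1,[0,0,4],[0,0,0]],[1,[0,0,6],[0,0,0]],[1,[0,0,8],[0,0,0]]]'>/dev/null; python3 g.py && python3 -m jog '[[1,[0,0,2],[0,0,0]],[1,[0,0,4],[0,0,0]],[1,[0,0,6],[0,0,0]],[1,[0,0,7],[0,0,0]]]'>/dev/null; python3 g.py
```

```text
t 31.6 tip x_m 3.6 y_m 0.8 z 192.07 yaw 4.64 pitch -0.19 F [-7.9  0.1  4.9] M [-0.12  1.03 -0.  ] w 0.1845701546900531
t 32.0 tip x_m 11.6 y_m 0.8 z 192.07 yaw 4.63 pitch -0.19 F [-7.9 -0.7  4.9] M [-0.08  1.05 -0.  ] w 0.1882908468413857
t 32.4 tip x_m 19.6 y_m 0.8 z 192.05 yaw 4.63 pitch -0.19 F [-7.  -0.3  5.3] M [-0.07  1.06 -0.01] w 0.1902785355072797
t 32.8 tip x_m 26.7 y_m 0.8 z 192.06 yaw 4.64 pitch -0.18 F [-8.5 -1.5  6.7] M [-0.11  1.17 -0.  ] w 0.18948836970977306
```

```bash

python3 -m jog '[[1,[0,-0.2,0],[0,0,0]],[0.6,[0,-0.2,0],[0,0,0]],[0,[0,-0.2,0],[0,0,0]],[0,[0,-0.2,0],[0,0,0]],[0,[0,-8,0],[0,0,0]],[0,[0,-35,0],[0,0,0]],[0,[0,-80,-20],[0,0,0]],[0,[0,-120,-40],[0,0,0]]]'; 
python3 -m jog '[[0,[-30,-40,-40],[0,0,0]],[0,[-70,-40,-40],[10,0,0]],[0,[-70,-40,-40],[18,0,0]],[0,[-70,-40,-40],[26,0,0]],[0,[-70,-40,-40],[30,0,0]],[0,[-70,-40,-40],[30,0,0]],[0,[-70,-40,-40],[30,0,0]]]'
python3 - <<'E'
from h import *
np.set_printoptions(precision=4,suppress=True)
p=read_camera("wrist");cv2.imwrite("pics/w5.png",p["frame"])
q=read_camera("top");f=cv2.resize(q["frame"][150:290,140:310],None,fx=4,fy=4,interpolation=2);cv2.imwrite("pics/top5.png",f)
th=np.radians(4.6);e=np.array([np.cos(th),np.sin(th)]);O=np.array([.645,-.0145])
for k in ["gauge8","bobbin"]:
  for n,s in(("w",p),("t",q)):
    for l in landmark_of(k,s)[:3]:
        w=world(s,l["pixel"],0)[:2];d=w-O;print(n,k,round(l["score"],2),np.round(l["pixel"]),w,"m:",d@e,d[1]*e[0]-d[0]*e[1])
E
```

```text
time_s: 33.6
tcp_pos: [0.4675, -0.0282, 0.3138]
tool_rot: [[0.081, -0.0, 0.997], [-0.997, -0.0, 0.081], [0.0, -1.0, -0.0]]
ft_force: [0.7, 0.5, -0.1]
width: 0.5
time_s: 34.3
tcp_pos: [0.4224, 0.0384, 0.3525]
tool_rot: [[0.081, 0.497, 0.864], [-0.997, 0.041, 0.07], [-0.0, -0.867, 0.498]]
ft_force: [0.6, -0.4, -1.2]
width: 0.501
w gauge8 0.89 [ 47. 291.] [0.4807 0.302 ] m: -0.1384144517392242 0.3286332091010539
t gauge8 0.73 [189. 246.] [0.4827 0.2997] m: -0.13653915063970687 0.32619073194115455
t gauge8 0.43 [291. 239.] [ 0.5105 -0.0249] m: -0.13494023069299207 0.0003955999789951332
t bobbin 0.31 [393. 277.] [ 0.3967 -0.349 ] m: -0.2743522694860437 -0.3134820561503264
```

View pics/w5.png

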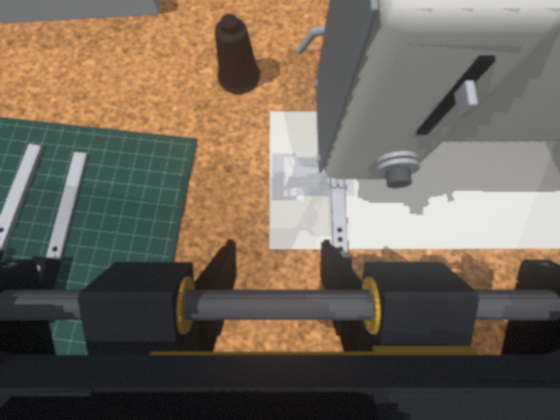

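View pics/top5.png

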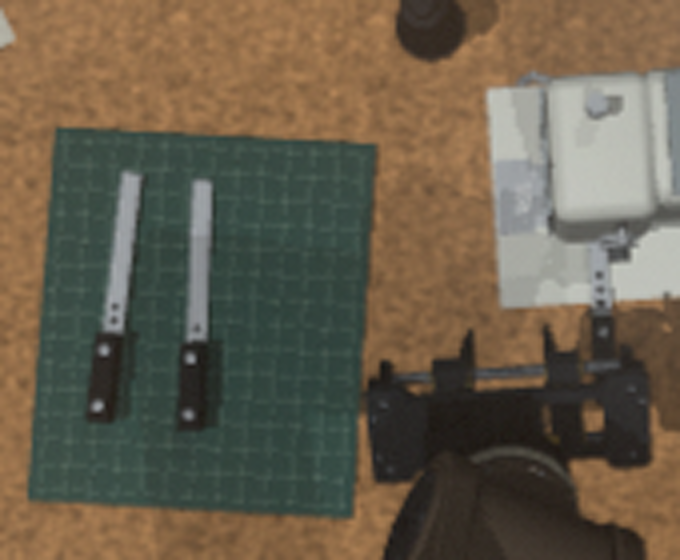

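```bash
python3 -c "
from rig import close_job;print(close_job())"
```

```text
the job is handed in; nothing more can be done
None
```

The 8 mm gauge is the right one. It lies flat on the bed under the presser foot, and the 6 mm and 4 mm gauges lie flat on the mat. I handed the job in at about 34.5 s of robot time.

- **6 mm gauge (tried first):** it slid in freely. The drag rose by about 1.7 N around the start of the sole, so I eased it 0.65 mm up off the bed. It carried no foot load and had no drag there, so I judged it too thin and put it back on the mat.
- **8 mm gauge:** it met the toes at the expected place and rode in at about 13 N. It then slid under the sole with a steady drag of about 8 N, part of it from my light pressing on the bed, with the force never near 40 N.
- **4 mm gauge:** I did not touch or try it. It is thinner than the 6 mm, which was already loose.

**Last checks:** by the arm's reading, the tip was at x +27 mm when I let go, about 12 mm past the sole's end. The top camera's position for the grip puts the tip near +30 mm. The last pictures show the blade running under the head in line with the foot, the other two gauges flat on the mat, and the gripper clear.

**Not confirmed:** the bobbin was hidden behind the gripper in the last pictures, but the path stayed clear of it. The sole itself was hidden by the head, so the final fit rests on the measured position and the feel.

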